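# Roll a mill roll home into its latching track

## Task

Take the wooden push paddle from its cork pad and, pushing gently with the paddle's flat face only, roll the polished steel roll along the aluminium track, between the two side latches and against the sprung rubber buffer, until both latches have snapped in behind it; never ram the buffer against the end of its travel. The roll must stay latched when you let go, no finger or other part of the robot may touch it, nothing else on the bench is to be disturbed, and the paddle is to be set back standing on the middle of its cork pad.

Things in the scene. Friction and masses are not known exactly. Their poses are not given: they have to be found in the camera images.
- paddle: Wooden push paddle, 80 g, 110 mm long (its x), standing on the cork pad. Square handle bar 18 x 18 mm, centre line 42 mm above the underside, 92 mm of it free to grip from above between two upright end plates 52 mm high: at +x the blade, 34 mm wide, 8 thick, pushing face at x = +55 mm; at -x a foot 30 mm wide, outer face at -55. Origin: middle of the underside, z up.
- pad: Flat cork pad fixed on the bench, 200 (its x) by 120 mm (its y), 4 mm thick. Origin: centre of its underside, on the bench. The paddle stands on it at the start and again at the end.
- track: Level aluminium channel fixed on the bench, 360 mm long (its x, -180 to +180), 71 wide. Origin: centre of its underside; +x is the way the roll must go. Floor 12 mm above the bench and 63 mm wide; side walls 4 mm thick rise to 24 mm above the bench; a lip 5 mm high on the floor crosses the -x end. Over its +x part sits the latch head (see track_line).
- track_line (a point): Middle of the channel floor, 12 mm over track's origin. A grey U-shaped latch head, 112 wide, 60 high, is clamped over the track anew each time: the rear faces of its latches lie at x = 60 to 110 mm, unmeasured, to be seen or felt. It reaches from 26 mm before these faces (housings 40 mm high) to 73 mm beyond (end block). The black buffer plate faces the roll from inside.
- roll: Polished plain steel cylinder, 36 mm diameter, 60 long, about 250 g (varies), across the channel, free to roll. Origin: its centre, 30 mm above the bench; y is its axis, x and z turn with it. Two sprung side bolts with sloped fronts, at its axis height, 49 mm apart, are pushed aside as it enters (a bump of 1 to 5 N), ride on its ends, and snap in behind it once it has fully passed.
- buffer (a joint): Travel (m) of the sprung buffer: 0 = out, 0.012 = rammed, too far. It resists with 2 N plus 0.8 N per mm; friction adds 1 to 4 N. The latches snap in at about 0.005; push 2 to 4 mm farther (some 10 N in all), never over 18 N. Let go slowly: it comes back to about 0.005 if latched. Let go too early, it pushes the roll back and reads 0 or little.
Not all that is in view belongs to the job. What is shaped like the part that bears buffer but blue is not meant.

How it is judged:
By the outcome, as a careful person would: the job done as asked, in the order asked, and still so for the second after the job is handed in, with the robot touching nothing.
It also fails if it takes over 69 s, if anything falls off the work surface, if the arm or the gripper's body presses on something with over 40 N, if the wrist force passes 120 N, or if a joint passes its speed limit or range.

## Robot

A 7-joint arm with a two-finger parallel gripper is mounted at the origin on the work surface. World frame = base frame: x ahead of the robot, y to its left, z up, the work surface at z = 0. Lengths are in mm, angles in rad, forces in N, time in s.
With the tool pointing down it reaches from about 400 to 875 mm from the base axis. Payload 4.4 kg.
Tool frame: the origin (TCP) lies between the finger pads; the fingertips stand 8 mm ahead of it and the grasp point (between the pads) lies 11 mm behind it; x points along the fingers, y is the direction in which the jaws open and shut, and the axes are right-handed (so a half turn about x gives the same grasp; the last joint's range is limited). The gripper opens to 85 mm and grips with 20 to 120 N. Pads are 22 mm wide; open, the fingers measure 114 mm over their backs; the gripper's body (76 mm by 85 mm) begins 54 mm behind the grasp point. The pads swing forward as they close: fully open they stand 13 mm farther back than shut.
Start: joints at [1.261, 0.628, 0.038, 1.517, -0.027, 0.996, -0.02], TCP at [156.933, -630.785, 203.913] pointing down, gripper open.
Joint ranges: [-3.06, 3.06], [-0.37, 2.12], [-1.25, 1.32], [0.18, 2.47], [-1.1, 4.24], [0.23, 1.98], [-2.94, 2.94]. Speed limits (rad/s): [2.57, 2.57, 3.14, 3.14, 3.14, 3.14, 3.14].

## Interface

Orientations are given as a rotation vector (axis times angle).
In Python, from station import bot gives the robot as it stands. Calls block until the motion is done:
- bot.reach(position, orientation): joint-space move of the TCP to a pose.
- bot.move_linear(position, attitude=None, v=150, guard=None): straight line of the TCP; attitude=None keeps the orientation; v is the mean speed in mm/s. With guard (N) it stops when the force on the tool has changed by that much, and returns True; else False.
- bot.set_joints(angles): joint-space move.
- bot.move_gripper(opening, grip_force=None): finger opening in mm; grip_force is the grip in N (None keeps the last); returns when the fingers have stopped.
- bot.pause(seconds).
- bot.ik(position, orientation): joint angles nearest the present ones, or None.
- bot.state(): the state.
- bot.read_camera(name): name is "scene" or "top" or "wrist"; returns a dict with "color" (400x640x3 uint8, red, green, blue), "depth" (400x640 float32, mm along the optical axis (not along the pixel's ray), 0 where there is no reading), "vertical_fov" (degrees; the focal length in pixels is half the picture's height over the tangent of half this angle, whatever the lens; pixels are square), "cx", "cy" (the principal point, pixels), "extrinsics" (4x4, takes a point from world to camera coordinates). Camera axes: x right, y up, looking along -z (the intrinsics and any distortion apply to the point x, -y, -z); pixel columns grow to the right and rows downward; lengths in mm; the calibration is good to about 2 mm. A picture is of the moment at which its call begins.
A pose or a line that the arm cannot do raises bot.Unreachable and nothing moves.
- bot.sign_off(): hands the job in, once; it reports no verdict.
The state is a dict: "clock": time; "joints": joint angles; "dq": joint speeds; "joint_torque": joint torques, N m; "ee_pos": TCP position; "ee_rot": TCP orientation; "contact_force": force on the tool from outside, world axes, zero at the start; "moment": the same for the moment, N m; "opening": finger opening in mm.
Only numpy, scipy, OpenCV 4.12 (cv2) and the standard library are available. Lean on these libraries where they do the work, as an engineer would, in place of code of your own. Each camera call takes 0.05 s, during which the arm holds its last target. There are 200 camera calls.

## Working session

There is one attempt and no reset: what is moved stays moved. The work goes in short steps, each a Python script; the robot and the scene stay as the last script left them, time stands still between calls to the robot, and variables do not carry over. Pictures are saved under pics/ and viewed, about 8 in all and at most 12, crops included, and the job is handed in when it is done.

```bash
ls; mkdir -p pics; cat > h.py <<'E'
import numpy as np, cv2
from station import bot
def cam(n):
    c=bot.read_camera(n); h,w=c['color'].shape[:2]
    c['f']=h/2/np.tan(np.radians(c['vertical_fov'])/2); c['E']=np.array(c['extrinsics']); return c
def px2w(c,u,v,z=None):
    E=c['E'];d=np.array([(u-c['cx'])/c['f'],-(v-c['cy'])/c['f'],-1.])
    R=E[:3,:3];o=-R.T@E[:3,3]; r=R.T@d
    if z is None: return o+r*c['depth'][int(round(v)),int(round(u))]
    return o+r*(z-o[2])/r[2]
def cloud(c):
    v,u=np.mgrid[0:c['color'].shape[0],0:c['color'].shape[1]]
    D=c['depth'];d=np.stack([(u-c['cx'])/c['f']*D,-(v-c['cy'])/c['f']*D,-D],-1)
    return (d-c['E'][:3,3])@c['E'][:3,:3]
def save(n,im,s=1):
    cv2.imwrite('pics/'+n,cv2.resize(im[...,::-1],None,fx=s,fy=s,interpolation=cv2.INTER_CUBIC))
E
python3 - <<'E'
from h import *
import pickle
s=bot.state();print({k:np.round(v,3) for k,v in s.items()})
for n in ['scene','top']:
    c=cam(n);print(n,{k:v for k,v in c.items() if k not in('color','depth')});save(n+'0.png',c['color'],1.25)
    pickle.dump(c,open(n+'0.pkl','wb'))
E
```

```text
pics
{'clock': np.float64(0.0), 'joints': array([ 1.261,  0.629,  0.038,  1.518, -0.027,  0.996, -0.02 ]), 'dq': array([-0.001,  0.001, -0.001, -0.001, -0.   ,  0.   ,  0.001]), 'joint_torque': array([-0.0000e+00, -5.6341e+01,  1.2260e+00, -1.9345e+01,  1.1000e-02,
        1.0000e-02,  0.0000e+00]), 'ee_pos': array([ 156.772, -630.11 ,  202.993]), 'ee_rot': array([ 2.092,  0.258, -2.093]), 'contact_force': array([-0.459, -0.536, -0.025]), 'moment': array([ 0.014, -0.033, -0.007]), 'opening': np.float64(85.175)}
scene {'vertical_fov': 54.67984712599894, 'cx': 320.31957135773615, 'cy': 200.68827038375557, 'extrinsics': array([[-8.92932402e-01,  4.49822680e-01,  1.82011403e-02,
         3.42082850e+02],
       [-3.00498455e-01, -6.25642125e-01,  7.19911529e-01,
         1.10838932e+02],
       [ 3.35219934e-01,  6.37362917e-01,  6.93827146e-01,
        -1.21190882e+03],
       [ 0.00000000e+00,  0.00000000e+00,  0.00000000e+00,
         1.00000000e+00]]), 'f': np.float64(386.83131136949106), 'E': array([[-8.92932402e-01,  4.49822680e-01,  1.82011403e-02,
         3.42082850e+02],
      
[... 380 characters left out ...]
, -9.99786040e-01,  4.81384868e-03,
         4.67032043e+01],
       [ 9.81800699e-01,  2.06642571e-02,  1.88786587e-01,
        -4.02950785e+02],
       [-1.88845669e-01,  9.28389275e-04,  9.82006340e-01,
        -1.05648960e+03],
       [ 0.00000000e+00,  0.00000000e+00,  0.00000000e+00,
         1.00000000e+00]]), 'f': np.float64(425.786594672631), 'E': array([[ 2.01171640e-02, -9.99786040e-01,  4.81384868e-03,
         4.67032043e+01],
       [ 9.81800699e-01,  2.06642571e-02,  1.88786587e-01,
        -4.02950785e+02],
       [-1.88845669e-01,  9.28389275e-04,  9.82006340e-01,
        -1.05648960e+03],
       [ 0.00000000e+00,  0.00000000e+00,  0.00000000e+00,
         1.00000000e+00]])}
```

View pics/top0.png

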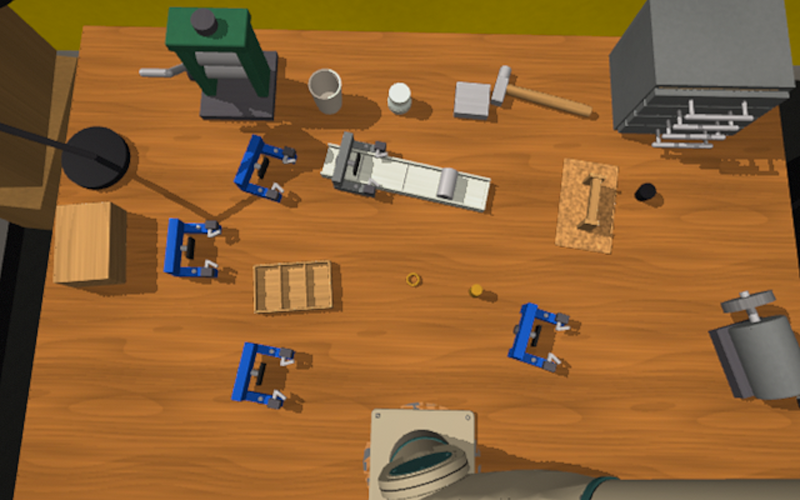

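View pics/scene0.png

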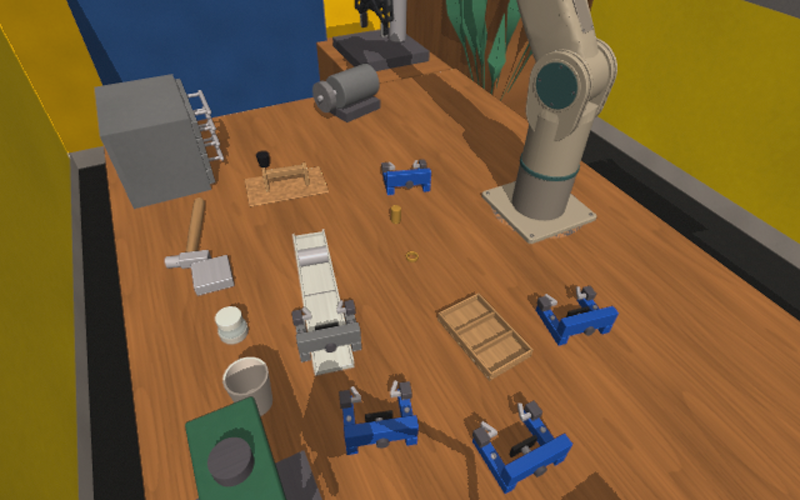

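Top view (800 px scale): the track runs from (490,195) to (325,160), the grey latch head is at (355,165), the roll at (448,182), and the pad at (587,205) with the paddle at (595,205). Four latch heads at (262,168), (190,248), (262,375) and (535,335) are blue, so they're decoys. The grey one clamped over the track is the one meant. Next I'll measure and then go in close.

```bash
python3 - <<'E'
from h import *
import pickle
c=pickle.load(open('top0.pkl','rb'))
for nm,u,v,z in [('trk-x a',490,178,24),('trk-x b',486,209,24),('trk+x',325,146,24),('trk+x b',321,176,24),('roll',450,181,48),('paddle',595,204,50),('pad1',566,159,4),('pad2',620,164,4),('pad3',610,252,4),('pad4',556,243,4)]:
    print(nm,px2w(c,u/1.25,v/1.25,z).round(1),px2w(c,u/1.25,v/1.25).round(1))
# wrist cam offset relative to tool
w=cam('wrist');E=w['E'];R=cv2.Rodrigues(np.array(bot.state()['ee_rot']))[0];p=np.array(bot.state()['ee_pos'])
o=-E[:3,:3].T@E[:3,3];print('cam in tool',R.T@(o-p),'view dir',R.T@(-E[2,:3]),'camx in tool',R.T@E[0,:3],w['vertical_fov'],w['cx'],w['cy'])
print(R.round(3))
E
```

```text
trk-x a [ 585.7 -140.6   24. ] [ 594.6 -145.1   -0.8]
trk-x b [ 516.4 -131.2   24. ] [ 524.  -135.6   -1.8]
trk+x [650.8 217.   24. ] [ 6.609e+02  2.205e+02 -1.000e-01]
trk+x b [582.3 222.4  24. ] [587.5 224.7   9.4]
roll [568.7 -52.2  48. ] [568.6 -52.2  48.1]
paddle [ 524.4 -353.6   50. ] [ 522.2 -350.9   57.1]
pad1 [ 640.5 -312.5    4. ] [ 641.2 -313.     2.3]
pad2 [ 631.5 -431.1    4. ] [ 632.6 -432.4    1.1]
pad3 [ 432.9 -398.1    4. ] [ 4.338e+02 -3.998e+02 -3.000e-01]
pad4 [ 450.1 -283.5    4. ] [ 449.6 -282.8    6.2]
cam in tool [-170.39818549   -0.72547463  -65.7976525 ] view dir [0.96618402 0.00130651 0.25785023] camx in tool [-1.15019215e-03  9.99999052e-01 -7.57084376e-04] 66.8813940928283 319.12171391710274 197.99587685090103
[[-0.     0.241 -0.97 ]
 [ 0.001 -0.97  -0.241]
 [-1.    -0.001 -0.   ]]
```

```bash
cat >> h.py <<'E'
def ori(deg):
    t=np.radians(deg);c,s=np.cos(t),np.sin(t)
    R=np.array([[0,-s,c],[0,c,s],[-1,0,0]]);return cv2.Rodrigues(R)[0].ravel()
E
python3 - <<'E'
from h import *
import pickle
bot.reach([590,-360,230],ori(171)); c=cam('wrist');pickle.dump(c,open('w1.pkl','wb'));save('w1.png',c['color'],1.25)
bot.move_linear([540,-345,230],v=200); c=cam('wrist');pickle.dump(c,open('w2.pkl','wb'))
print(bot.state()['clock'],bot.state()['joints'])
for h in (80,-100):
    for p in ([560,-130,60],[600,60,60]):print(h,p,bot.ik(p,ori(h)))
E
```

```text
2.5167 [ 0.44444467  0.59263592  0.1369237   1.51492493 -0.08878193  1.03867351
 -1.12569247]
80 [560, -130, 60] [-0.09801094  0.7639809   0.44550348  1.86055185 -0.5258846   0.63585029
 -2.64521257]
80 [600, 60, 60] [-0.6706247   0.97387162  0.95673867  1.78807083 -0.98741049  0.94404747
 -2.58713688]
-100 [560, -130, 60] [ 0.3161138   0.72265423 -0.21436721  1.84808477  0.25286353  0.59725913
 -0.23078238]
-100 [600, 60, 60] [-0.03493642  0.74948044 -0.17920216  1.76895994  0.20441394  0.64125306
 -0.50592974]
```

View pics/w1.png

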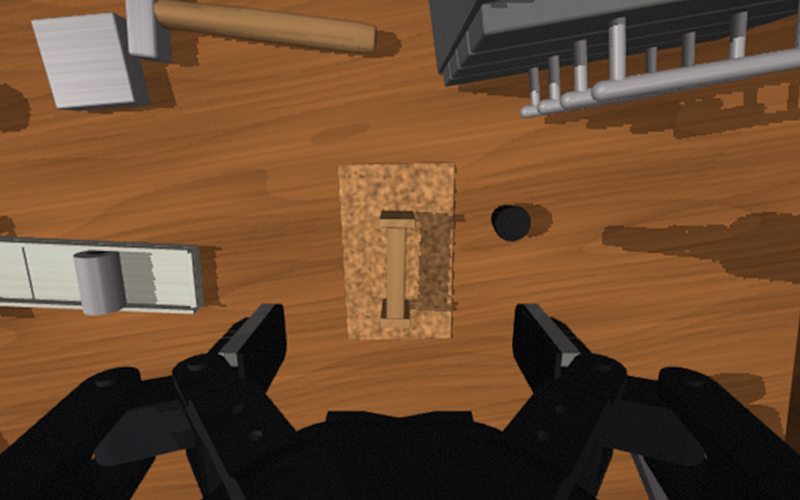

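Wrist view: the pad spans (340–455, 163–340), with the paddle from (397,213) to (396,325). The upper plate looks wider, so I'll measure the plates and view an enlarged crop.

```bash
python3 - <<'E'
from h import *
import pickle
ims=[]
for n in('w1','w2'):
    c=pickle.load(open(n+'.pkl','rb'));P=cloud(c);x,y,z=P[...,0],P[...,1],P[...,2]
    near=(abs(x-535)<130)&(abs(y+355)<90)
    # pad
    im=c['color'].astype(int)
    bench=np.median(z[near]);pm=near&(z>-6)&(z<12)
    top=near&(z>40)&(z<75)
    print(n,'bench/pad z',np.percentile(z[pm],[10,50,90]).round(1),'top n',top.sum())
    q=P[top];pl=q[q[:,2]>53.5] ;hb=q[q[:,2]<53.5]
    print(' handle z',np.median(hb[:,2]),'plates z',np.median(pl[:,2]))
    m,s,vt=np.linalg.svd(q[:,:2]-q[:,:2].mean(0),full_matrices=False);a=vt[0]*np.sign(vt[0][0])
    (ce,sz,an)=cv2.minAreaRect(q[:,:2].astype(np.float32));print(' all rect',ce,sz,an,'pca',np.degrees(np.arctan2(a[1],a[0])),q[:,:2].mean(0))
    t=(q[:,:2]-q[:,:2].mean(0));l=t@a;w=t@np.array([-a[1],a[0]])
    for e,k in(('-',(l<np.percentile(l,1)+9)),('+',(l>np.percentile(l,99)-9))):
        print('  end',e,l[k].min().round(1),l[k].max().round(1),'w',np.percentile(w[k],[1,99]).round(1),'z',np.percentile(q[k,2],[20,50,80]).round(1))
    v,u=np.where(top);print(u.min(),u.max(),v.min(),v.max())
    u0,v0=int(np.median(u)),int(np.median(v));ims.append(cv2.resize(c['color'][v0-75:v0+75,u0-55:u0+55],None,fx=3.6,fy=3.6,interpolation=cv2.INTER_CUBIC))
save('crop1.png',np.hstack(ims))
E
```

```text
w1 bench/pad z [-0.4  1.7  4.9] top n 1568
 handle z 48.09737965149861 plates z 55.457380162750106
 all rect (536.7637939453125, -350.5338439941406) (33.688621520996094, 110.51112365722656) 80.04070281982422 pca -10.07040631593649 [ 540.10654523 -350.93469963]
  end - -58.6 -48.5 w [-14.8  15.1] z [55.  56.  56.7]
  end + 42.8 51.9 w [-16.8  16.7] z [53.1 55.8 56.7]
303 332 172 261
w2 bench/pad z [-0.4  1.8  5. ] top n 1664
 handle z 51.78741638244901 plates z 55.489908875627734
 all rect (536.5867309570312, -350.9393615722656) (32.40253448486328, 109.8791732788086) 80.48037719726562 pca -10.376085799390175 [ 538.60664743 -350.58206447]
  end - -57.0 -47.1 w [-14.2  14.7] z [55.4 56.2 56.9]
  end + 44.0 53.2 w [-16.1  16.2] z [55.3 56.  56.8]
310 339 129 222
```

View pics/crop1.png

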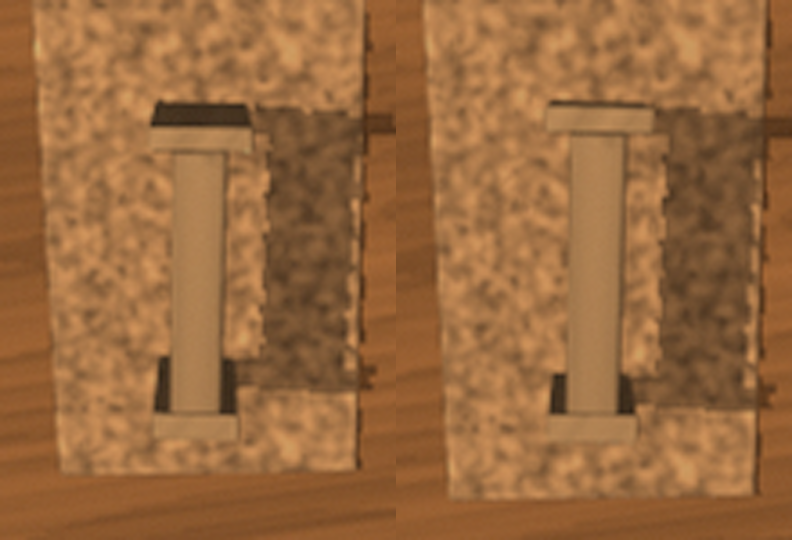

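Two views agree: the plate at the +x-world end is 33–34 mm wide, so it's the blade. The other is 30 mm, the foot. The paddle centre is about (536.7,-350.7), yaw -10.2°, with its top at z≈56. Next: pad, track, roll and latch head.

```bash
python3 - <<'E'
from h import *
import pickle
for n in('w1','w2'):
    c=pickle.load(open(n+'.pkl','rb'))
    hsv=cv2.cvtColor(c['color'],cv2.COLOR_RGB2HSV)
    P=np.stack(np.meshgrid(np.arange(640),np.arange(400)),-1)
    # rough pad region, segment by texture/brightness vs bench
    Z=cloud(c)[...,2]
    m=((Z>2.7)&(Z<60)).astype(np.uint8);X=cloud(c);m&=((abs(X[...,0]-540)<125)&(abs(X[...,1]+355)<85)).astype(np.uint8)
    m=cv2.morphologyEx(cv2.medianBlur(m,5),cv2.MORPH_OPEN,np.ones((7,7)));k,l,s,_=cv2.connectedComponentsWithStats(m);i=1+np.argmax(s[1:,4])
    q=X[(l==i)];q=q[q[:,2]<9]
    print(n,cv2.minAreaRect(q[:,:2].astype(np.float32)))
bot.reach([600,40,250],ori(-100));c=cam('wrist');pickle.dump(c,open('w3.pkl','wb'));save('w3.png',c['color'],1.25)
bot.move_linear([575,-40,250],v=200);c=cam('wrist');pickle.dump(c,open('w4.pkl','wb'))
print(bot.state()['clock'])
E
```

```text
w1 ((539.6400756835938, -352.70257568359375), (119.88597106933594, 199.59625244140625), 81.8958740234375)
w2 ((539.7976684570312, -352.7164306640625), (119.9315185546875, 199.8347930908203), 81.94602966308594)
4.6333
```

View pics/w3.png

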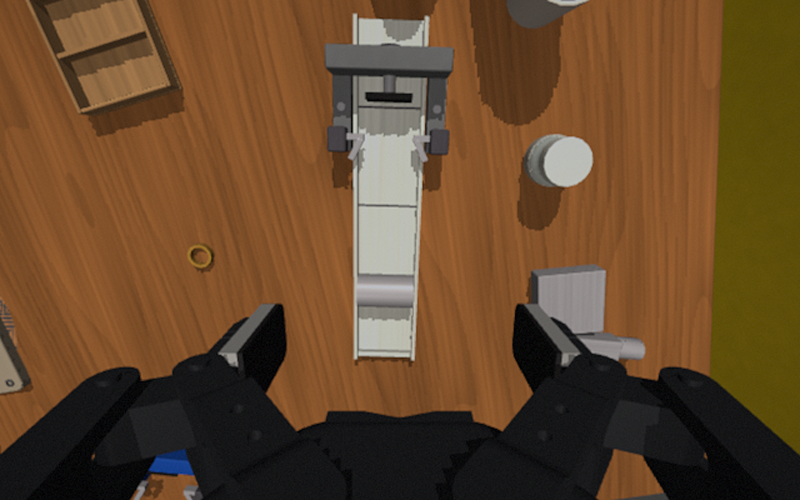

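Wrist view of the track: the near (-x) end is at (385,357), the roll at (385,291), the bolts near (352,150) and (422,150), the buffer plate at (388,97), and the end block at (390,60). Now to measure them.

```bash
python3 - <<'E'
from h import *
import pickle
for n in('w3','w4'):
    c=pickle.load(open(n+'.pkl','rb'));X=cloud(c)
    g=(abs(X[...,0]-583)<80)&(abs(X[...,1]-40)<230)&(X[...,2]<75)
    m=(g&(X[...,2]>7.5)).astype(np.uint8);m=cv2.medianBlur(m,3);k,l,s,_=cv2.connectedComponentsWithStats(m)
    i=l[int(c['color'].shape[0]*0) + 0,0]
    # component containing roll
    d=(np.abs(X[...,0]-569)+np.abs(X[...,1]+52)+1e3*(m==0));vi,ui=np.unravel_index(d.argmin(),d.shape);i=l[vi,ui]
    q=X[l==i];t=q[(q[:,2]<28)&(q[:,1]<110)]
    r=cv2.minAreaRect(t[:,:2].astype(np.float32));print(n,'low track rect',r,'all y',q[:,1].max())
    # direction via axis fit: side edges per station
    ang=np.radians(79.6)
    for _ in range(3):
        a=np.array([np.cos(ang),np.sin(ang)]);b=np.array([-a[1],a[0]])
        S=t[:,:2]@a;W=t[:,:2]@b;xs=[];ms=[]
        for s0 in np.arange(S.min()+8,S.max()-8,6):
            k=abs(S-s0)<3
            if k.sum()>20:xs.append(s0);ms.append((W[k].max()+W[k].min())/2)
        p=np.polyfit(xs,ms,1);ang+=np.arctan(p[0])
    a=np.array([np.cos(ang),np.sin(ang)]);b=np.array([-a[1],a[0]]);S=q[:,:2]@a;W=q[:,:2]@b
    w0=np.median(ms); print(' yaw',np.degrees(ang),'width',np.percentile(W[q[:,2]<28],[1,99]),'W0',w0,'S range',S.min(),S.max())
    S0=S.min()+180; o=S0*a+w0*b; print(' origin',o,' end+ at',S.max()-S0)
    s=S-S0;w=W-w0
    fl=(abs(w)<28)&(q[:,2]<15);print(' floor z',np.median(q[fl,2]))
    ro=(s<20)&(q[:,2]>35);print(' roll top z',np.percentile(q[ro,2],95),'s',np.median(s[ro]), s[ro&(q[:,2]>46)].mean(),'w',np.percentile(w[ro],[1,99]))
    hd=(s>20)&(q[:,2]>30)
    h,e=np.histogram(s[hd],bins=np.arange(20,185,4));print(' head hist',list(zip(e.astype(int),h)))
    print(' head s min',np.percentile(s[hd],.5),'tall(>50)',np.percentile(s[hd&(q[:,2]>52)],[.5,99.5]),'w',np.percentile(w[hd],[.5,99.5]))
    bl=hd&(abs(w)<20)&(q[:,2]<55);print(' buffer-ish s',np.percentile(s[bl],[1,10,50,90]), q[bl,2].max())
    bo=(s>20)&(abs(w)<31)&(abs(w)>20)&(q[:,2]>24)&(q[:,2]<45); print(' bolts s',np.percentile(s[bo],[2,50,90,98]),bo.sum())
E
```

```text
w3 low track rect ((580.916748046875, -13.89837646484375), (265.7657470703125, 82.99901580810547), 80.12174224853516) all y 231.1056198411189
 yaw 78.03097501494778 width [-616.26819281 -515.00582429] W0 -567.5961914876137 S range -25.051989407624863 349.5242840198778
 origin [587.3901311   33.86969836]  end+ at 194.57627342750268
 floor z 12.393626461915378
 roll top z 48.9225530995541 s -75.4510488895258 -79.79436692935845 w [-29.31383728  28.9636929 ]
 head hist [(np.int64(20), np.int64(0)), (np.int64(24), np.int64(0)), (np.int64(28), np.int64(0)), (np.int64(32), np.int64(0)), (np.int64(36), np.int64(0)), (np.int64(40), np.int64(0)), (np.int64(44), np.int64(0)), (np.int64(48), np.int64(0)), (np.int64(52), np.int64(0)), (np.int64(56), np.int64(10)), (np.int64(60), np.int64(32)), (np.int64(64), np.int64(87)), (np.int64(68), np.int64(140)), (np.int64(72), np.int64(214)), (np.int64(76), np.int64(173)), (np.int64(80), np.int64(199)), (np.int64(84), np.int64(104)), (np.int64(88), np.int64(51)), (np.int64(92), np.int64(0)), (np.int64(96), np.int64(0)), (np.int64(100), np.int64(0)), (np.i
[... 2556 characters left out ...]
p.int64(0))]Traceback (most recent call last):
  File "<stdin>", line 29, in <module>
    return _quantile_unchecked(
        a, q, axis, out, overwrite_input, method, keepdims, weights)
    return _ureduce(a,
                    func=_quantile_ureduce_func,
    ...<5 lines>...
                    overwrite_input=overwrite_input,
                    method=method)
    r = func(a, **kwargs)
    result = _quantile(arr,
                       quantiles=q,
    ...<2 lines>...
                       out=out,
                       weights=wgt)
    slices_having_nans = np.isnan(arr[-1, ...])
                                  ~~~^^^^^^^^^
IndexError: index -1 is out of bounds for axis 0 with size 0
```

```bash
python3 - <<'E'
from h import *
import pickle
for n in('w3','w4','top0'):
    c=pickle.load(open(n+'.pkl','rb'));X=cloud(c)
    q=X[(abs(X[...,0]-583)<90)&(abs(X[...,1]-40)<230)&(X[...,2]<75)&(X[...,2]>8)]
    ang=np.radians(79.6)
    for _ in range(4):
        a=np.array([np.cos(ang),np.sin(ang)]);b=np.array([-a[1],a[0]])
        S=q[:,:2]@a;W=q[:,:2]@b-np.array([583.6,42])@b;s=S-np.array([583.6,42])@a
        xs=[];lo=[];hi=[]
        for s0 in list(np.arange(-165,45,5))+[172,176]:
            k=(abs(s-s0)<2.5)&(abs(W)<45)&(q[:,2]<27)
            if k.sum()>15:xs.append(s0);lo.append(np.percentile(W[k],2));hi.append(np.percentile(W[k],98))
        xs=np.array(xs);mid=(np.array(lo)+hi)/2;k=abs(mid-np.median(mid))<4
        for _ in range(3):
            p=np.polyfit(xs[k],mid[k],1);k=abs(mid-np.polyval(p,xs))<1.5
        ang+=np.arctan(p[0])
    o=np.array([583.6,42])+b*np.polyval(p,0)
    t=q[:,:2]-o;s=t@a;w=t@b;lowz=(abs(w)<30)&(q[:,2]<28)
    smin=np.median([s[lowz&(abs(w-w0)<3)].min() for w0 in range(-28,29,4)]);sm=[s[lowz&(abs(w-w0)<3)].max() for w0 in range(-28,29,4)]
    print(n,'yaw',np.degrees(ang),'width',np.median(np.array(hi)-lo),'ends',smin,np.median(sm),'npts',k.sum())
    s0=smin+180;print('  origin',o+s0*a,' (from + end)',o+(np.median(sm)-180)*a); s=s-s0
    ro=(s<20)&(q[:,2]>30);k=ro&(q[:,2]>40)
    print('  roll s range',np.percentile(s[ro],[1,99]),'w',np.percentile(w[ro],[1,99]),'maxz',np.percentile(q[k,2],98),'crest',s[k&(q[:,2]>47)].mean())
    h=(s>20)&(abs(w)<60)&(q[:,2]>30)
    ebl=h&(q[:,2]>52)&(q[:,2]<64);print('  tall',np.percentile(s[ebl],[1,99]),'w',np.percentile(w[ebl],[1,99]))
    for sg in(1,-1):
        k=h&(sg*w>36)&(q[:,2]>34)&(q[:,2]<45);print('  housing',sg,np.percentile(s[k],[1,5,95,99]) if k.sum() else 0, np.median(q[k,2]))
    k=h&(abs(w)<17)&(q[:,2]<50);print('  plate',np.percentile(s[k],[2,20,50]) if k.sum() else 0)
E
```

```text
w3 yaw 78.28198985311882 width 67.60794574913072 ends -176.19087988098366 183.03603728685866 npts 44
  origin [589.44761584  44.67729551]  (from + end) [589.29060652  43.92032448]
  roll s range [-106.14496931  -73.54676895] w [-29.1840594   29.05981406] maxz 49.35107298057763 crest -91.00444245558057
  tall [125.79021744 145.57217682] w [-54.67028019  54.4046382 ]
  housing 1 [ 51.98264254  55.88424325 125.95977516 126.25434544] 40.00385525392678
  housing -1 [ 50.40739335  56.00580869 125.891371   126.1296815 ] 40.04929818781235
  plate [103.90301675 105.75382685 113.62919519]
w4 yaw 78.24779669917723 width 67.55565356960659 ends -176.18021197537632 109.59281908029145 npts 42
  origin [589.59235609  44.65488993]  (from + end) [574.47342371 -28.01601761]
  roll s range [-107.81607724  -73.80565648] w [-28.85083982  29.84183595] maxz 49.35989614439025 crest -91.17058082664984Traceback (most recent call last):
  File "<stdin>", line 26, in <module>
    return _quantile_unchecked(
        a, q, axis, out, overwrite_input, method, keepdims, weights)
    return _ureduce(a,
                    func=_quantile_ureduce_func,
    ...<5 lines>...
                    overwrite_input=overwrite_input,
                    method=method)
    r = func(a, **kwargs)
    result = _quantile(arr,
                       quantiles=q,
    ...<2 lines>...
                       out=out,
                       weights=wgt)
    slices_having_nans = np.isnan(arr[-1, ...])
                                  ~~~^^^^^^^^^
IndexError: index -1 is out of bounds for axis 0 with size 0
```

Track, pad and paddle fits are consistent (track ends at ±180, pad 120×200). Track yaw is 78.27°, origin (589.4,44.5), roll at s≈-91, and the latch faces are expected at s≈73–77. Grasping the paddle now.

```bash
cat >> h.py <<'E'
YT=78.27;A=np.array([np.cos(np.radians(YT)),np.sin(np.radians(YT)),0]);O=np.array([589.45,44.55,0])
PC=np.array([536.65,-350.75,0]);YP=-10.2;PADC=np.array([539.7,-352.7,0]);YPAD=-8.1
def tp(s,z): return O+A*s+np.array([0,0,z])      # point on track axis
def rep(t=''):
    s=bot.state();p=np.array(s['ee_pos']);print(t,'t%.1f'%s['clock'],p.round(1),'s %.1f w %.1f'%((p-O)@A,(p-O)@np.array([-A[1],A[0],0])),'F',np.round(s['contact_force'],1),'op %.1f'%s['opening']);return s
E
python3 - <<'E'
from h import *
bot.move_gripper(60)
bot.reach(PC+[0,0,120],ori(YP+180));rep('above')
hit=bot.move_linear(PC+[0,0,35],v=80,guard=8);rep('down %s'%hit)
bot.move_gripper(0,80);rep('grip')
bot.pause(.2);bot.move_linear(PC+[0,0,60],v=40);rep('lift')
c=cam('wrist');save('w5.png',c['color'],1.25)
E
```

```text
above t6.3 [ 538.  -349.   120.4] s -395.8 w -29.6 F [ 1.   0.1 -0.3] op 59.6
down False t7.5 [ 537.1 -351.    35.6] s -398.0 w -29.2 F [ 0.2 -0.8  0.6] op 60.0
grip t8.1 [ 536.6 -350.8   35. ] s -397.8 w -28.7 F [-0.8  0.3  0.6] op 0.1
lift t9.1 [ 536.5 -350.6   60. ] s -397.7 w -28.5 F [ 0.5 -0.3  0.1] op 0.1
```

View pics/w5.png

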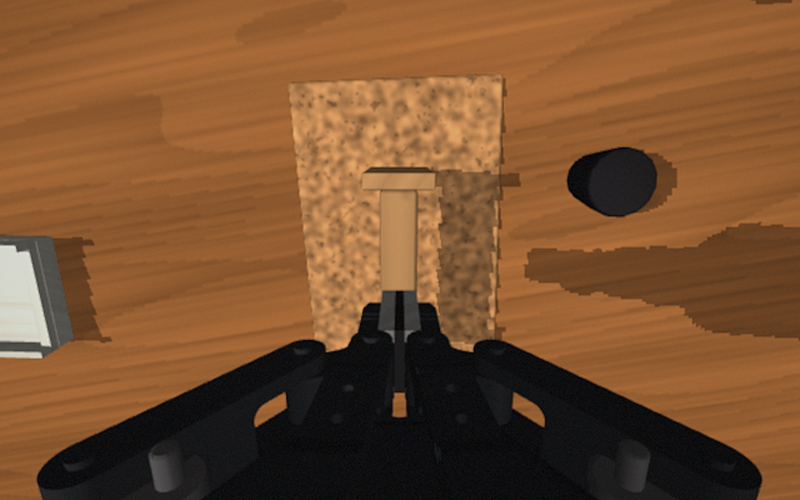

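The gripper closed to 0.1 mm, so the grasp missed. In the picture the finger pads at (400,300) sit over the handle. I'll check from depth where the fingertips and paddle really are.

```bash
python3 - <<'E'
from h import *
c=cam('wrist');X=cloud(c)
for u,v in [(398,180),(398,230),(398,270),(398,287),(398,292),(390,297),(408,297),(388,305),(410,310),(398,320),(370,325),(425,325),(398,340),(398,360)]:
    print((u,v),X[int(v/1.25),int(u/1.25)].round(1),c['color'][int(v/1.25),int(u/1.25)])
s=bot.state();print(s['opening'],cv2.Rodrigues(np.array(s['ee_rot']))[0].round(3))
save('w6.png',c['color'][200:300,250:390],5)
E
```

```text
(398, 180) [ 586.7 -358.3   55.9] [191 142  92]
(398, 230) [ 563.9 -354.2   56.4] [193 144  93]
(398, 270) [ 544.5 -350.7   56.3] [190 140  90]
(398, 287) [ 535.8 -349.1   55.1] [189 139  90]
(398, 292) [ 548.5 -351.5   94.6] [0 5 6]
(390, 297) [ 548.5 -348.7   98.3] [66 63 63]
(408, 297) [ 548.  -355.2   99.8] [65 64 61]
(388, 305) [ 548.9 -348.   107.1] [66 64 64]
(410, 310) [ 547.6 -355.7  111.5] [63 62 60]
(398, 320) [ 548.3 -351.5  119.1] [12  8 11]
(370, 325) [ 546.1 -341.8  114.6] [15 12 14]
(425, 325) [ 543.1 -359.9  115.1] [14 13 16]
(398, 340) [ 544.8 -350.9  125.6] [30 31 30]
(398, 360) [ 537.6 -349.6  124.7] [25 26 27]
-0.05561469746232566 [[-0.    -0.177 -0.984]
 [ 0.    -0.984  0.177]
 [-1.    -0.     0.001]]
```

View pics/w6.png

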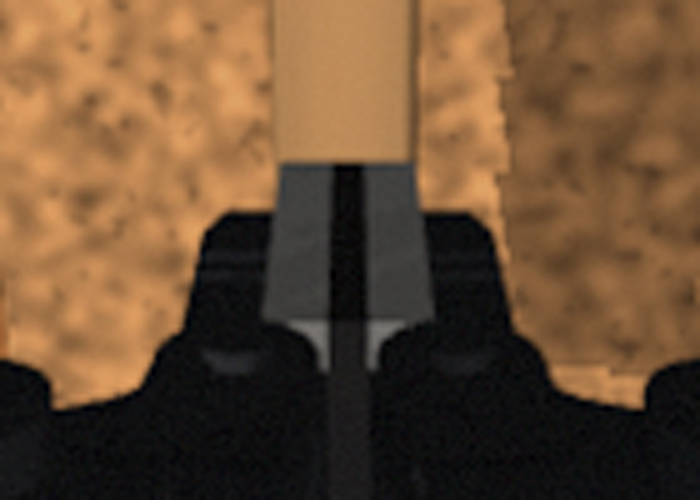

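Paddle still in place: handle top z≈56 and nothing has moved. The fingertip edges read z≈94 with TCP at z=60, but the text would put them at 52. I'll cross-check this with the other two cameras before trusting it.

```bash
python3 - <<'E'
from h import *
for n in('scene','top'):
    c=cam(n);X=cloud(c)
    m=(abs(X[...,0]-537)<50)&(abs(X[...,1]+351)<50)&(X[...,2]>62)&(X[...,2]<400)
    q=X[m];h,e=np.histogram(q[:,2],bins=np.arange(60,200,6));print(n,m.sum(),dict(zip(e.tolist(),h.tolist())))
    if n=='scene':
        k=q[q[:,2]<110];print(np.c_[k[k[:,2].argsort()][:12]].round(1))
        u,v=np.where(m)[1],np.where(m)[0];u0=int(np.median(u));v1=v.max();save('s7.png',c['color'][v1-90:v1+40,u0-80:u0+80],5)
        print('crop origin',u0-80,v1-90)
print(bot.state()['clock'])
E
```

```text
scene 2240 {60: 0, 66: 0, 72: 0, 78: 0, 84: 7, 90: 7, 96: 9, 102: 12, 108: 18, 114: 9, 120: 6, 126: 1, 132: 9, 138: 9, 144: 7, 150: 11, 156: 17, 162: 7, 168: 15, 174: 16, 180: 19, 186: 39, 192: 30}
[[ 530.1 -344.8   87.6]
 [ 542.8 -344.4   87.8]
 [ 545.6 -345.6   87.9]
 [ 544.5 -348.7   89.3]
 [ 539.  -345.6   89.7]
 [ 536.3 -344.1   89.8]
 [ 533.6 -342.5   90. ]
 [ 526.9 -342.9   91.5]
 [ 529.7 -344.1   91.6]
 [ 547.9 -346.1   91.8]
 [ 544.1 -347.7   93.4]
 [ 543.1 -340.4   93.8]]
crop origin 136 37
top 1174 {60: 0, 66: 0, 72: 0, 78: 0, 84: 0, 90: 7, 96: 13, 102: 11, 108: 11, 114: 6, 120: 7, 126: 11, 132: 18, 138: 38, 144: 25, 150: 16, 156: 28, 162: 11, 168: 21, 174: 19, 180: 25, 186: 27, 192: 30}
9.275
```

View pics/s7.png

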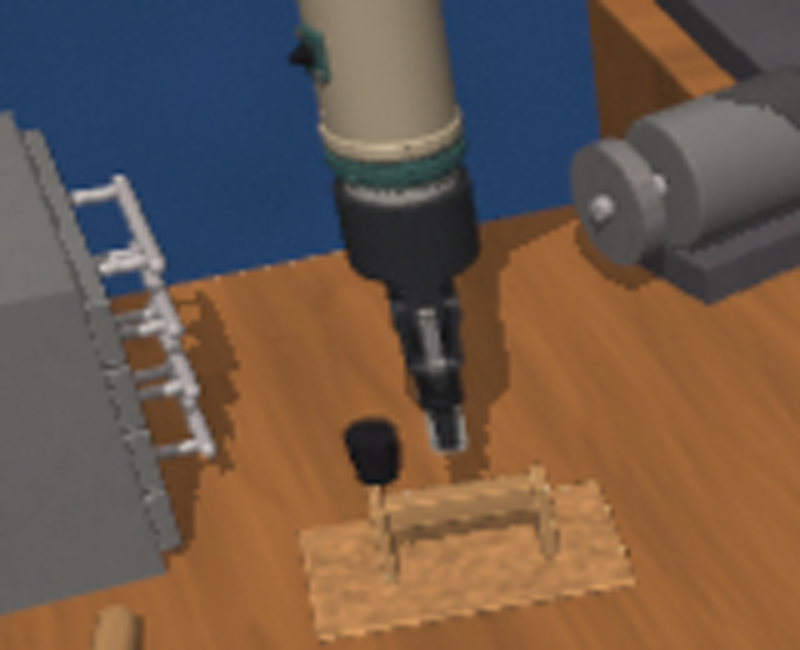

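The scene camera shows the shut tips at z≈88–91 and the wrist camera at about 94, with the TCP at 60. So the real tips sit about 29–33 mm above the reported TCP, and the stated tool offset is wrong by about 38 mm in z. Laterally the fingers are centred. I'll regrasp 38 mm lower, under a guard, and look again.

```bash
python3 - <<'E'
from h import *
bot.move_linear(PC+[0,0,90],v=100)
bot.move_gripper(50);rep('open')
hit=bot.move_linear(PC+[0,0,-3],v=50,guard=6);rep('down %s'%hit)
c=cam('wrist');X=cloud(c)
m=(abs(X[...,0]-537)<14)&(abs(X[...,1]+351)<45)&(abs(X[...,1]+351)>17)&(X[...,2]>8);print('low finger z',np.sort(X[m][:,2])[:8].round(1))
if not hit:
    bot.move_gripper(0,80);s=rep('grip')
    if s['opening']>12:
        bot.move_linear(PC+[0,0,25],v=40);rep('lift');c=cam('wrist');save('w8.png',c['color'],1.25)
E
```

```text
open t10.3 [ 536.6 -350.7   89.9] s -397.8 w -28.6 F [-0.  -0.6  0.3] op 50.2
down False t12.3 [ 536.8 -350.9   -2.7] s -397.8 w -28.9 F [0.4 0.8 0.6] op 49.6
low finger z [27.2 27.6 27.7 27.7 27.9 27.9 27.9 28. ]
grip t12.7 [ 536.8 -350.8   -2.8] s -397.8 w -28.8 F [-0.2  0.3  1.8] op 17.2
lift t13.6 [ 536.5 -350.6   24.9] s -397.7 w -28.5 F [ 0.1  0.6 -0.9] op 17.0
```

Gripped at 17 mm opening. I'll check numerically that the paddle is held level and lined up, then carry it over the track.

```bash
cat >> h.py <<'E'
def blade(c,ctr,yaw,zt):
    """blade top patch relative to TCP ctr along yaw: (front s, w mid, width, z)"""
    X=cloud(c);a=np.array([np.cos(np.radians(yaw)),np.sin(np.radians(yaw)),0]);b=np.array([-a[1],a[0],0])
    d=X-ctr;s=d@a;w=d@b;m=(abs(X[...,2]-zt)<5)&(s>44)&(s<66)&(abs(w)<24);q=m.sum()
    p=X[m];out=[np.percentile(s[m],[1,99]).round(1),np.percentile(w[m],[1,99]).round(1),np.median(X[...,2][m]).round(1)]
    mh=(abs(w)<6)&(s>18)&(s<42)&(abs(X[...,2]-zt+1)<8);zz=np.polyfit(s[mh],X[...,2][mh],1) if mh.sum()>20 else None
    wl=np.polyfit(s[(abs(w)<8)&(s>18)&(s<42)&(abs(X[...,2]-zt+1)<8)],w[(abs(w)<8)&(s>18)&(s<42)&(abs(X[...,2]-zt+1)<8)],1)
    return q,out,'handle tilt/z',zz,'yaw err deg',np.degrees(wl[0])
E
python3 - <<'E'
from h import *
p=np.array(bot.state()['ee_pos']);c=cam('wrist');print(blade(c,p,YP,p[2]+6.8+52))
bot.move_linear(PC+[0,0,120],v=150)
bot.reach(tp(-185,120),ori(YT+180));bot.pause(.2);s=rep('over')
p=np.array(s['ee_pos']);c=cam('wrist');print(blade(c,p,YT,p[2]+6.8+52));save('w9.png',c['color'],1.25)
X=cloud(c);q=X[(abs((X-O)@A)<130)&(abs((X-O)@np.array([-A[1],A[0],0]))<26)&(X[...,2]>46.5)&(X[...,2]<52)];print('roll s',((q-O)@A).mean())
E
```

```text
(np.int64(2365), [array([44.2, 54.4]), array([-15.8,  17.1]), np.float64(83.8)], 'handle tilt/z', array([4.33714303e-04, 8.29608463e+01]), 'yaw err deg', np.float64(-0.21545363613716853))
over t15.5 [ 551.6 -138.6  119.6] s -187.0 w -0.2 F [ 0.4 -0.7 -0.6] op 16.9
(np.int64(2384), [array([44.2, 54.9]), array([-17.2,  15.6]), np.float64(178.7)], 'handle tilt/z', array([-1.70277349e-03,  1.78015895e+02]), 'yaw err deg', np.float64(-0.31601284475330144))
roll s -91.54452297056353
```

View pics/w9.png

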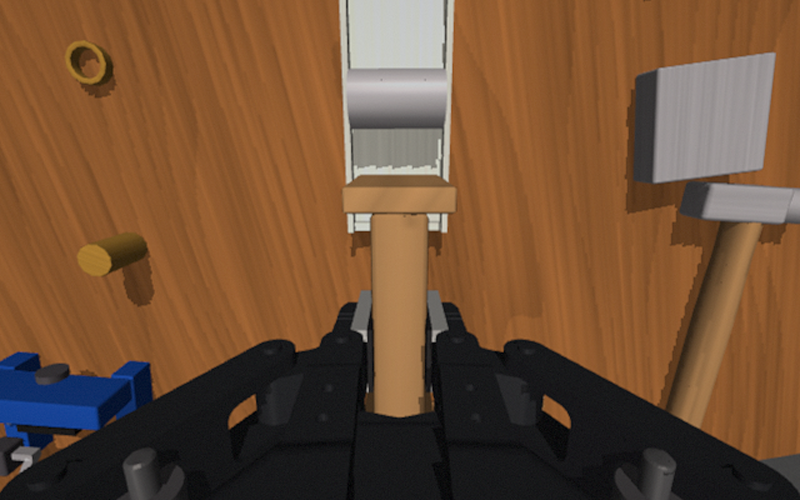

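The paddle is level, with its face about 54.7 mm ahead of the TCP, in line with the roll at (397,98) in the channel. Descending now and pushing gently as far as the latch mouth.

```bash
cat >> h.py <<'E'
B=np.array([-A[1],A[0],0])
def F():
    f=[]
    for _ in range(4): f.append(-np.array(bot.state()['contact_force'])@A);bot.pause(.02)
    return np.mean(f)
def rollpos(c):
    X=cloud(c);d=X-O;q=d[(abs(d@B)<26)&(d[...,2]>45.5)&(d[...,2]<52)&(d@A>-140)&(d@A<115)];return (q@A).mean().round(1),len(q)
E
python3 - <<'E'
from h import *
hit=bot.move_linear(tp(-185,50),v=120);rep('pre')
hit=bot.move_linear(tp(-185,13.2),v=50,guard=6);rep('down %s'%hit);print('F0',F())
if not hit:
    h=bot.move_linear(tp(-165,13.2),v=25,guard=7);rep('near %s'%h)
    h=bot.move_linear(tp(-60,13.2),v=32,guard=7);rep('push %s'%h)
    bot.pause(.3);c=cam('wrist');print('roll',rollpos(c),'F',F())
E
```

```text
pre t16.3 [ 552.3 -136.6   50.4] s -184.9 w -0.5 F [-0.6 -0.2 -0.4] op 16.8
down False t17.2 [ 552.  -136.6   13.3] s -184.9 w -0.1 F [ 0.   0.3 -0.5] op 16.6
F0 -0.11916433605706125
near False t18.2 [ 555.8 -117.3   13.2] s -165.3 w 0.0 F [-0.2  0.1 -0.8] op 16.9
push False t21.6 [577.2 -14.3  13.2] s -60.1 w -0.0 F [ 0.3 -0.3 -0.5] op 16.9
roll (np.float64(10.7), 5861) F 0.25360639571587235
```

```bash
python3 - <<'E'
from h import *
h=bot.move_linear(tp(-32,13.2),v=25,guard=8);print('F',F(),h)
out=[]
for s in np.arange(-28,9,4):
    h=bot.move_linear(tp(s,13.2),v=20,guard=9);p=np.array(bot.state()['ee_pos'])
    out.append((round((p-O)@A,1),round(F(),1),h))
    if h: break
print(out);rep();c=cam('wrist');print('roll',rollpos(c));save('w10.png',c['color'],1.25)
E
```

```text
F 2.79100234785434 False
[(np.float64(-27.3), np.float64(2.2), False), (np.float64(-23.7), np.float64(2.6), False), (np.float64(-18.6), np.float64(-0.1), False), (np.float64(-15.4), np.float64(0.4), False), (np.float64(-11.5), np.float64(-0.0), False), (np.float64(-7.5), np.float64(-0.0), False), (np.float64(-3.5), np.float64(-0.5), False), (np.float64(0.5), np.float64(-0.5), False), (np.float64(4.5), np.float64(0.4), False), (np.float64(8.4), np.float64(0.1), False)]
 t27.5 [591.2  52.8  13.2] s 8.4 w -0.0 F [ 0.7 -0.7 -0.5] op 16.9
roll (np.float64(79.1), 5847)
```

View pics/w10.png

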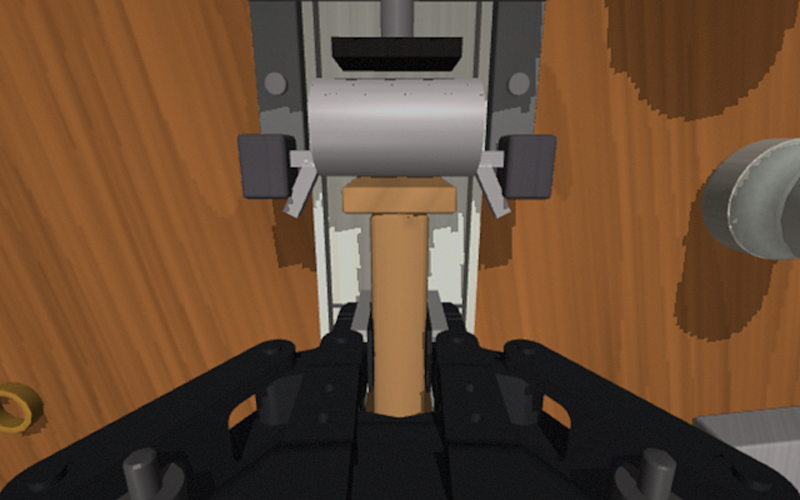

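The bump (≈2.8 N) is behind us. The roll at (397,128) now rides between the bolts, just short of the buffer plate at (397,53), and the blade is centred. Next, 1 mm steps while watching the force.

```bash
python3 - <<'E'
from h import *
out=[];on=None
for s in np.arange(9.5,30,1.0):
    h=bot.move_linear(tp(s,13.2),v=10,guard=12);p=np.array(bot.state()['ee_pos']);x=(p-O)@A;f=F()
    out.append((round(float(x),1),round(float(f),1),h))
    if on is None and f>2: on=x
    if f>14 or h or (on and x-on>6.2): break
print(out,on);rep();c=cam('wrist');print('roll',rollpos(c));save('w11.png',c['color'][:200,180:460],2.8)
E
```

```text
[(9.3, 1.1, False), (10.4, 1.5, False), (11.6, 0.9, False), (12.6, 1.2, False), (13.3, 1.5, False), (13.6, 4.2, False), (14.6, 5.3, False), (15.2, 5.8, False), (15.9, 6.0, False), (16.5, 7.1, False), (17.1, 7.5, False), (17.7, 7.8, False), (18.5, 7.7, False), (19.2, 8.8, False), (19.8, 9.6, False)] 13.588403728455857
 t32.4 [593.4  64.   13.1] s 19.8 w 0.1 F [-1.8 -8.   2.7] op 16.9
roll (np.float64(90.2), 5936)
```

View pics/w11.png

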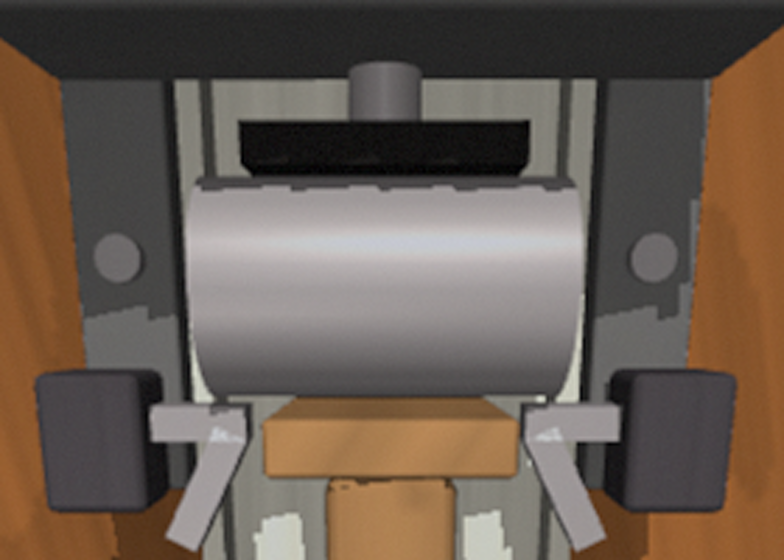

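Both bolts have snapped inward behind the roll: the gap between their tips is now about 123 px against 165 px before, at the same scale. Buffer travel is about 6.3 mm at 9.6 N. I'll go about 1.2 mm further for margin, then back off slowly and check that the roll stays.

```bash
python3 - <<'E'
from h import *
x=lambda:round(float((np.array(bot.state()['ee_pos'])-O)@A),1)
for s in (24.5,25.5):
    h=bot.move_linear(tp(s,13.2),v=8,guard=8);print(x(),round(F(),1),h)
    if h:break
s0=x()
for s in np.arange(s0-.5,s0-9,-1.5):
    bot.move_linear(tp(s,13.2),v=8);print('back',x(),round(F(),1))
bot.move_linear(tp(-10,13.2),v=40);bot.pause(.3);rep();c=cam('wrist')
X=cloud(c);d=X-O;q=d[(abs(d@B)<26)&(d[...,2]>47)&(d[...,2]<50.5)&(d@A>60)&(d@A<115)];print('roll crest s',(q@A).mean(),len(q))
save('w12.png',c['color'][:200,180:460],2.8)
E
```

```text
20.4 10.0 False
21.0 10.4 False
back 19.5 5.8
back 18.5 4.9
back 18.3 2.0
back 17.0 -0.4
back 14.4 0.4
back 12.9 0.1
 t37.0 [587.5  35.1  13.2] s -9.7 w 0.0 F [ 0.7  0.3 -0.2] op 16.8
roll crest s 90.64584258276915 4470
```

View pics/w12.png

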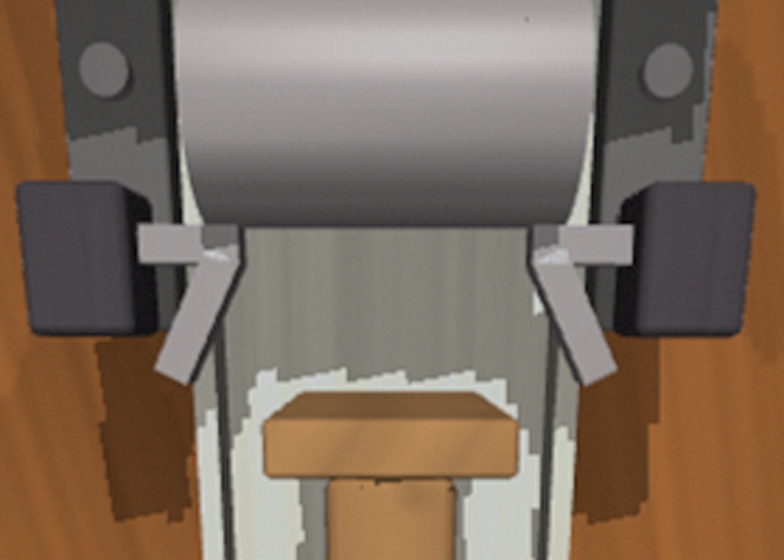

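The roll stays latched behind both bolts at (240,240) and (535,240), with the blade clear. That's my 12th picture, so the remaining checks are numeric. I'll retreat, check the grip hasn't slipped, and put the paddle back.

```bash
python3 - <<'E'
from h import *
bot.move_linear(tp(-100,13.2),v=100);bot.move_linear(tp(-100,120),v=130)
p=np.array(bot.state()['ee_pos']);c=cam('wrist');print(blade(c,p,YT,p[2]+6.8+52))
bot.reach(PADC+[0,0,110],ori(YPAD+180));bot.pause(.2);rep('over pad')
bot.move_linear(PADC+[0,0,8],v=90)
p=np.array(bot.state()['ee_pos']);c=cam('wrist');print(blade(c,p,YPAD,p[2]+6.8+52))
h=bot.move_linear(PADC+[0,0,-4.5],v=12,guard=3);rep('set %s'%h)
E
```

```text
(np.int64(2378), [array([44.2, 54.9]), array([-17.1,  15.8]), np.float64(178.4)], 'handle tilt/z', array([-1.49870527e-03,  1.77723839e+02]), 'yaw err deg', np.float64(-0.17684124946552343))
over pad t40.5 [ 540.6 -350.8  110. ] s -397.1 w -32.6 F [ 0.6  0.1 -1.1] op 16.8
(np.int64(2348), [array([44.2, 54.4]), array([-15.8,  17. ]), np.float64(67.8)], 'handle tilt/z', array([-1.67100594e-04,  6.70141232e+01]), 'yaw err deg', np.float64(-0.30571599711067116))
set True t42.6 [ 539.6 -352.6   -2.8] s -399.0 w -31.9 F [-0.   0.   5.5] op 16.7
```

```bash
python3 - <<'E'
from h import *
p=np.array(bot.state()['ee_pos'])
bot.move_gripper(24);bot.pause(.2);bot.move_gripper(50);bot.pause(.2);rep('open')
bot.move_linear(PADC+[0,0,100],v=90)
bot.reach(PADC+[50,0,230],ori(YPAD+180));bot.pause(.3);rep('up')
c=cam('wrist');X=cloud(c)
q=X[(abs(X[...,0]-540)<80)&(abs(X[...,1]+352)<40)&(X[...,2]>40)&(X[...,2]<75)]
print('paddle',cv2.minAreaRect(q[:,:2].astype(np.float32)),'plate z',np.median(q[q[:,2]>53.5][:,2]))
t=cam('top');X=cloud(t);d=X-O;k=d[(abs(d@B)<26)&(d[...,2]>46)&(d[...,2]<51)&(d@A>40)&(d@A<115)];print('roll crest s',(k@A).mean().round(1),len(k))
E
```

```text
open t43.6 [ 538.9 -352.1   -3.6] s -398.6 w -31.1 F [-0.2  0.1  0.5] op 50.0
up t45.9 [ 588.9 -352.6  228.8] s -388.9 w -80.2 F [ 0.9 -0.6  0.2] op 49.6
paddle ((539.8258056640625, -353.0281677246094), (33.522178649902344, 109.90493774414062), 82.55154418945312) plate z 55.4388303350532
roll crest s 89.1 87
```

The paddle stands at (539.8,-353.0); the pad centre is (539.7,-352.7). I'll take one last close check of the latched roll, then hand in.

```bash
python3 - <<'E'
from h import *
bot.reach(tp(0,230),ori(YT+180));bot.pause(.3);c=cam('wrist');X=cloud(c);d=X-O
k=d[(abs(d@B)<26)&(d[...,2]>46.5)&(d[...,2]<51)&(d@A>40)&(d@A<105)];print('roll crest s',(k@A).mean().round(1),len(k))
for sg in(1,-1):
    b=d[(sg*(d@B)>22)&(sg*(d@B)<34)&(d[...,2]>26)&(d[...,2]<42)&(d@A>45)&(d@A<78)];print('bolt inner w',np.percentile(sg*(b@B),[2,10]).round(1),len(b))
rep();bot.sign_off()
E
```

```text
roll crest s 90.9 666
bolt inner w [22.7 24.8] 147
bolt inner w [22.8 24.8] 148
 t47.8 [589.6  44.  229.9] s -0.5 w -0.2 F [ 0.1 -0.4  0.1] op 50.0
the job is handed in; nothing more can be done
```

The roll is latched against the buffer and the paddle is back standing on its cork pad. I handed the job in at 47.8 s; no verdict came back.

- **Push:** I rolled the roll along the track with the blade face only. The latch bump was about 2.8 N. The buffer then gave way over about 7.5 mm (read from the arm's position), with a peak force of about 10.4 N, and I let go slowly.
- **Latched:** Seen from above, the roll stays at 90.9 mm along the track, against 90.6 mm just after release. Both bolts stand in behind it, with inner edges about 24.5 mm either side of the centre line (nominal gap 49 mm).
- **Paddle:** Its centre is at (539.8, -353.0), against the pad centre at (539.7, -352.7). It is upright, with its top at about 55.4 mm.

**What disagreed:**
- **Missed first grasp:** The first grasp closed on air above the handle, and the paddle did not move. The cameras showed the fingertips about 30 mm above the reported TCP, not 8 mm below it. I regrasped 38 mm lower and it held.
- **Top camera:** It put the roll at 89.1 mm from only 87 depth points. I relied on the closer wrist view.
- **Rest of the bench:** I did not compare the other objects before and after. No unexpected contact showed in the forces.

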